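# Pack the two-layer desk kit box

### The job

Pack the grey kit box in two layers: slide the large cardboard carton through the open front until it is fully home against the back wall, then fold the upright divider plate all the way down flat over it, and last set the round lidded tub upright on the divider, inside the box's outline. Keep the tub upright and put it down gently rather than dropping it, and leave the other things on the desk where they are.

Things in the scene. Friction and masses are not known exactly. Their poses are not given: they have to be found in the camera images.
- box: Grey sheet-metal kit box fixed on the desk, no lid, 98 mm deep (x), 119 wide (y), 60 high. Origin on the desk below the inside's centre; x points from open front to back, z up. Front (x = -47 mm) fully open, no step: things slide in off the desk. Inside x = -47 to 47 mm, y = -55.5 to 55.5 mm; walls 4 mm. The side walls' front ends flare out as 45 mm high guides, 12 mm forward, 8 mm out.
- divider (a joint): Angle of the divider, rad: 0 = flat, fully down (a stop); 1.57 = upright; 1.85 = leaning back (a stop). Steel plate 3 mm thick, 106 mm wide, 89 mm from hinge to free edge, without holes or handle. Stiff hinge: it stays where left; 1.5 to 2 N at the free edge folds it. Flat, its upper face is 49 mm above the desk, 11 mm below the wall tops.
- divider_hinge (a point): Hinge axis of the divider (parallel to the box's y), middle of the width: box x = 42 mm, z = 47.5 mm, in the plate's mid-thickness. The plate runs from here towards the front of the box when flat.
- divider_edge (a point): Middle of the divider's free edge, on its upper (when upright: rear) face, 89 mm from the hinge. Here a 22 mm lip is bent at a right angle: with the plate flat it hangs down and closes the front of the lower layer (inner face at box x = -44 mm), so the carton must be home first; with the plate upright it juts to the front.
- carton_center (a point): Centre of the large closed cardboard carton with a paper label, 80 mm (its x) x 95 mm (its y) x 40 mm high, 0.25 to 0.5 kg, lying on the desk in front of the box's open front, roughly facing it, too wide to grip. Home: its far face against the inside of the back wall, so its centre is near box x = 7 mm, y = 0.
- tub_center (a point): Centre (30 mm up) of the round white plastic tub with a grey lid, 60 mm high, body 56 mm and lid (top 13 mm) 58 mm in diameter, 0.1 to 0.2 kg, standing on the desk to one side. The pencil pot stands on the other side.
- pot_center (a point): Bystander: centre of the black pencil pot, 76 mm in diameter, 95 mm high, pencils up to 150 mm; leave alone.
- tape_center (a point): Bystander: centre of a roll of tape lying flat, 90 mm in diameter, 38 mm high; leave alone.
- clips_center (a point): Bystander: centre of a small cardboard box 50 x 75 x 30 mm; leave alone.
- glue_center (a point): Bystander: centre of a standing white glue stick, 30 mm in diameter, 95 mm high; leave alone.
There are look-alikes about, which are no part of the job. Leave any green or red look-alike of the part that bears tub_center alone.

How it is judged:
By the outcome, as a careful person would: the job done as asked, in the order asked, and still so for the second after the job is handed in, with the robot touching nothing.
It also fails if it takes over 67 s, if anything falls off the work surface, if the arm or the gripper's body presses on something with over 40 N, if the wrist force passes 120 N, or if a joint passes its speed limit or range.

### The arm

A 7-joint arm with a two-finger parallel gripper is mounted at the origin on the work surface. World frame = base frame: x ahead of the robot, y to its left, z up, the work surface at z = 0. Lengths are in m, angles in degrees, forces in N, time in s.
With the tool pointing down it reaches from about 0.425 to 0.875 m from the base axis. Payload 4.7 kg.
Tool frame: the origin (TCP) lies midway between the tips of the shut fingers; the grasp point (between the pads) lies 19 mm behind it; z points along the fingers, y is the line along which they close (so a half turn about z gives the same grasp; the last joint's range is limited). The gripper opens to 87 mm and grips with 3 to 60 N. Pads are 19 mm wide; open, the fingers measure 117 mm over their backs; the gripper's body (75 mm by 190 mm) begins 51 mm behind the grasp point.
Start: joints at [-68.921, 18.392, -4.016, 83.108, 1.295, 78.541, -3.26], TCP at [0.225, 0.61, 0.223] pointing down, gripper open.
Joint ranges: [-163.93, 163.93], [-17.29, 119.83], [-79.2, 71.16], [3.27, 140.29], [-89.18, 269.18], [5.43, 117.66], [-154.24, 154.24]. Speed limits (degrees/s): [147.25, 147.25, 180, 180, 180, 180, 180].

### API

Orientations are given as [roll, pitch, yaw] about the fixed x, y, z axes, in that order (R = Rz(yaw) Ry(pitch) Rx(roll)).
In Python, from cell import env, viewer, boxes_of, masks_of gives the robot as it stands. The module is installed in compiled form; this text tells all that it offers.
- The arm moves only by the tool apply_moves, never from a script. Its argument "moves" is a list of rows, each a list of 7 numbers: the shift along the tool's x, y, z scaled (see below), then the turn, a rotation vector about the tool's x, y, z scaled (see below), then the opening, from 0 (shut) to 1 (fully open). A call has 1 to 20 rows; each row is the pose to reach, as a shift and turn from the pose commanded when the call began, along the tool's axes at that moment; what a row does not reach only later rows make up. The controller multiplies each number of a shift by 0.2 m and each number of a turn by 1.5 rad. A row lasts 1/10 s, in which the tool goes at most 50 mm and 8.59 degrees, less where a joint would pass 70% of its speed; a pose out of reach is approached as far as the arm can. A call with a number of a shift or a turn outside -1 to 1 is refused whole. A call with a gripper value outside its range is refused whole. The fingers move at their own pace and stop on an object; "grip_force" is the grip in N (left out, the last holds). Time passes only in rows, so rows that repeat a pose let the fingers close. It gives the time, the measured TCP pose, the force, the opening and the grip force at its end, in the units of the state.
- env.get_obs(): the state, without advancing time (a new reading comes with each control period).
- viewer.read_camera(name): name is "scene" or "side" or "wrist"; returns the picture (400x640x3 uint8, red, green, blue); there is no depth.
- viewer.get_calibration(name): a dict with "fov_y" (degrees; the focal length in pixels is half the picture's height over the tangent of half this angle, whatever the lens; pixels are square), "cx", "cy" (the principal point, pixels), "position" and "orientation" of the camera in the world. Camera axes: x right, y up, looking along -z (the intrinsics and any distortion apply to the point x, -y, -z); pixel columns grow to the right and rows downward; lengths in m; the calibration is good to about 2 mm. A picture is of the moment at which its call begins: read the wrist's pose just before it. get_calibration takes no time and is no camera call; for the wrist camera it gives the pose at the moment of the call.
- env.sign_off(): hands the job in; it is judged then, once.
Trained networks look in the newest picture that a camera, given by its name, has taken for a name from the list of things; names that differ only in an ending like _2 or _b are one class to them, and where a whole thing is asked for, a point or a joint stands for the part that bears it (a point fixed in the world has none). Each returns a list of dicts, best first, with "conf" (0 to 1); they miss things now and then, are a little off and sometimes report something else, mostly with a low value. They report only what shows in the picture. A call takes as long as a camera call. They do not tell look-alikes from the thing itself.
- boxes_of(camera, target): "location" ([column, row] in pixels, amid what is visible of it).
- masks_of(camera, target): "pixels" (400x640 bool, what is visible of it) and "location" ([column, row] in pixels, amid what is visible of it).
The state is a dict: "time_s": time; "qpos": joint angles; "joint_velocities": joint speeds; "effort": joint torques, N m; "tool_pos": TCP position; "tool_rot": TCP orientation; "force": force on the tool from outside, world axes, zero at the start; "wrist_torque": the same for the moment, N m; "grip_width": finger opening in m; "grasp_force": force on a finger pad.
Only numpy, scipy, OpenCV 4.12 (cv2) and the standard library are available. Lean on these libraries where they do the work, as an engineer would, in place of code of your own. Each camera call takes 0.05 s, during which the arm holds its last target. There are 200 camera calls.

## Working session

There is one attempt and no reset: what is moved stays moved. The work goes in short steps, Python scripts to look and compute and a tool call to move; the robot and the scene stay as the last step left them, time stands still between calls to the robot, and variables do not carry over. Pictures are saved under pics/ and viewed, at most 10 in all, crops included, and the job is handed in when it is done.

Besides the shell and the picture viewer there is one more tool, called after "Request:" as name([rows], argument=value, ...), one row to a line, values as JSON. apply_moves: Moves the arm, as the interface text tells. Shifts and turns lie within -1 to 1; 1 stands for 0.2 m of shift or 1.5 rad of turn. Its arguments: {"type":"object","properties":{"moves":{"type":"array","items":{"type":"array","items":{"type":"number","minimum":-1,"maximum":1}}},"grip_force":{"type":"number"}},"required":["moves"]}

```bash
mkdir -p pics
cat > h.py <<'E'
import numpy as np, cv2
from scipy.spatial.transform import Rotation as R
from cell import env, viewer, boxes_of, masks_of
def cam(n):
    c=viewer.get_calibration(n); return c
def rotm(c):
    o=np.array(c['orientation'])
    if o.shape==(3,3): return o
    if o.size==4: return R.from_quat(o).as_matrix()
    return R.from_euler('xyz',o,degrees=True).as_matrix()
def ray(c,uv):
    f=200/np.tan(np.radians(c['fov_y'])/2)
    d=np.array([(uv[0]-c['cx'])/f,-(uv[1]-c['cy'])/f,-1.])
    return np.array(c['position']),rotm(c)@d
def at(c,uv,z):
    p,d=ray(c,uv); return p+d*(z-p[2])/d[2]
def proj(c,P):
    f=200/np.tan(np.radians(c['fov_y'])/2)
    q=rotm(c).T@(np.array(P)-np.array(c['position']))
    return np.array([c['cx']+f*q[0]/-q[2], c['cy']-f*q[1]/-q[2]])
def save(n,img): cv2.imwrite('pics/'+n+'.png',img[:,:,::-1])
E
python3 - <<'E'
from h import *
np.set_printoptions(precision=4,suppress=True)
for n in ['scene','side','wrist']:
    im=viewer.read_camera(n); save(n+'0',im); c=cam(n); print(n,c)
a=cv2.imread('pics/scene0.png');b=cv2.imread('pics/side0.png')
cv2.imwrite('pics/both0.png',cv2.resize(np.vstack([a,b]),None,fx=.75,fy=.75))
s=env.get_obs();print(s['tool_pos'],s['tool_rot'],s['time_s'])
H=dict(box=.03,divider=.09,divider_hinge=.0475,divider_edge=.13,carton_center=.02,tub_center=.03,pot_center=.05,tape_center=.02,clips_center=.015,glue_center=.05)
for n in ['scene','side']:
  c=cam(n)
  for t,z in H.items():
    print(n,t,[(np.round(d['location']),round(d['conf'],2),at(c,d['location'],z)[:2]) for d in boxes_of(n,t)[:4]])
E
```

```text
scene {'fov_y': 55.30710044469174, 'cx': 317.842342810652, 'cy': 203.65673513338908, 'position': array([ 1.2487, -0.5793,  0.739 ]), 'orientation': array([53.7694,  0.8536, 52.056 ])}
side {'fov_y': 54.55708341228156, 'cx': 319.7307150227361, 'cy': 202.14164267498518, 'position': array([ 0.0408, -0.5048,  0.7971]), 'orientation': array([ 43.713 ,  -0.1549, -45.2163])}
wrist {'fov_y': 59.7687575066371, 'cx': 320.12317333491217, 'cy': 202.98153605190726, 'position': array([0.1635, 0.633 , 0.3834]), 'orientation': array([-14.1375,   0.1445,  69.7406])}
[0.2251 0.6093 0.2217] [-179.9169    0.007   159.7309] 0.15
scene box [(array([334., 227.]), 0.68, array([ 0.5998, -0.0255]))]
scene divider [(array([338., 213.]), 0.84, array([ 0.6133, -0.024 ]))]
scene divider_hinge [(array([335., 229.]), 0.79, array([ 0.6226, -0.0427]))]
scene divider_edge []
scene carton_center []
scene tub_center [(array([206., 238.]), 0.79, array([ 0.4081, -0.3367])), (array([226., 256.]), 0.63, array([ 0.5098, -0.3283])), (array([251., 230.]), 0.59, array([ 0.4567, -0.2211]))]
scene pot_center [(array([386., 159.])
[... 563 characters left out ...]
), 0.65, array([ 0.5981, -0.0641]))]
side carton_center [(array([306., 235.]), 0.95, array([ 0.4627, -0.0389]))]
side tub_center [(array([379., 324.]), 0.98, array([ 0.3994, -0.3271])), (array([363., 277.]), 0.64, array([ 0.4642, -0.2285])), (array([416., 292.]), 0.61, array([ 0.5179, -0.3381])), (array([346., 198.]), 0.17, array([ 0.6273, -0.0296]))]
side pot_center [(array([224., 162.]), 0.67, array([0.4655, 0.3113]))]
side tape_center [(array([270., 146.]), 0.88, array([0.6336, 0.3073]))]
side clips_center [(array([424., 241.]), 0.88, array([ 0.6651, -0.2645]))]
side glue_center [(array([480., 273.]), 0.7, array([ 0.6479, -0.4174])), (array([351., 181.]), 0.62, array([ 0.6698, -0.0069]))]
```

View pics/both0.png

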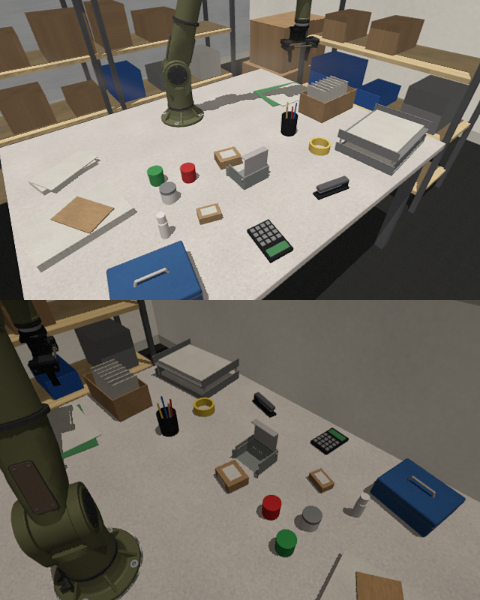

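Run:
```python
import cv2,numpy as np
a=cv2.imread('pics/side0.png')
cv2.imwrite('pics/crop1.png',np.hstack([cv2.resize(a[130:280,250:450],None,fx=4,fy=4)]))
b=cv2.resize(a[240:370,320:460],None,fx=4,fy=4);cv2.imwrite('pics/crop2.png',b)
```

```text
(no output)
```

View pics/crop1.png

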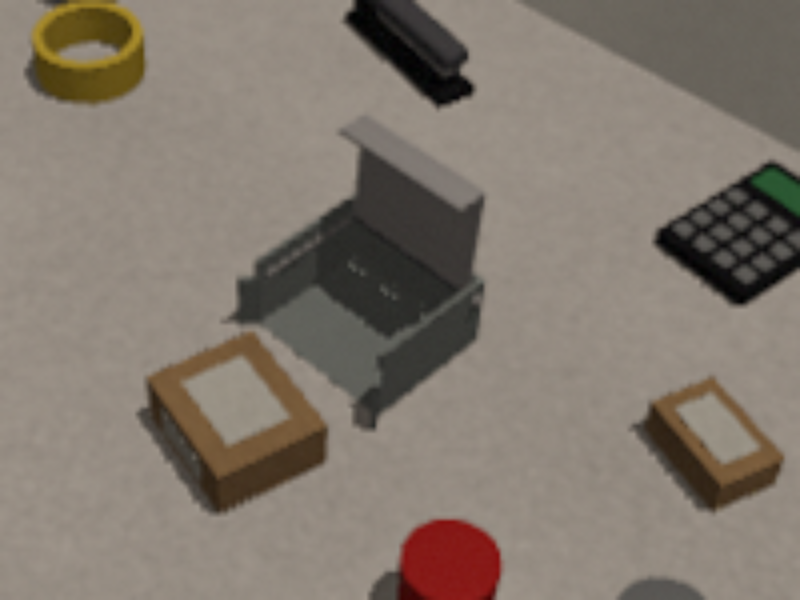

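View pics/crop2.png

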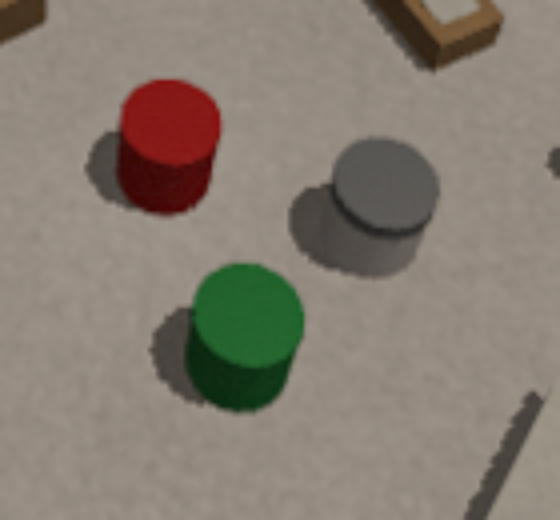

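The tub candidates in the side picture are red (363,277), green (379,324) and white with a grey lid (416,292). I choose the one at (416,292), and the crop confirms it. The carton is at (306,235). The box opens toward it at (347,201), with the divider upright and its lip pointing to the front. Next I bring the wrist camera over the carton and box.

Request:
apply_moves([
  [-0.73,-0.89,-0.2,0,0,0,0.5],
  [-0.73,-0.89,-0.2,0,0,0,0.5],
  [-0.73,-0.89,-0.2,0,0,0,0.5],
  [-0.73,-0.89,-0.2,0,0,0,0.5],
  [-0.73,-0.89,-0.2,0,0,0,0.5],
])

```text
time_s: 1.65
tool_pos: [0.3022, 0.389, 0.2635]
tool_rot: [179.9, 0.1, 159.6]
force: [0.8, 1.3, 1.3]
grip_width: 0.055
grasp_force: 0.0
```

Request:
apply_moves([
  [-0.73,-0.89,0,0,0,0,0.5],
  [-0.73,-0.89,0,0,0,0,0.5],
  [-0.73,-0.89,0,0,0,0,0.5],
  [-0.73,-0.89,0,0,0,0,0.5],
  [-0.73,-0.89,0,0,0,0,0.5],
])

```text
time_s: 2.15
tool_pos: [0.3769, 0.1707, 0.263]
tool_rot: [179.9, 0.0, 159.5]
force: [-0.4, 0.5, 1.0]
grip_width: 0.0439
grasp_force: 0.0
```

Request:
apply_moves([
  [-0.73,-0.89,0,0,0,-0.236,0.5],
  [-0.73,-0.89,0,0,0,-0.236,0.5],
  [-0.73,-0.89,0,0,0,-0.236,0.5],
  [-0.73,-0.89,0,0,0,-0.236,0.5],
  [-0.73,-0.89,0,0,0,-0.236,0.5],
  [-0.73,-0.89,0,0,0,-0.236,0.5],
])

```text
time_s: 2.75
tool_pos: [0.452, -0.0494, 0.2632]
tool_rot: [-179.9, 0.1, 179.4]
force: [-0.2, -0.1, -0.6]
grip_width: 0.0432
grasp_force: 0.0
```

```bash
cat >> h.py <<'E'
def go(p,yaw=None):
    "numbers for a move to TCP p, tool down with given yaw (deg)"
    s=env.get_obs();A=R.from_euler('xyz',s['tool_rot'],degrees=True)
    d=A.inv().apply(np.array(p)-s['tool_pos'])/.2
    r=np.zeros(3) if yaw is None else (A.inv()*R.from_euler('xyz',[180,0,yaw],degrees=True)).as_rotvec()/1.5
    print('TCP',np.round(s['tool_pos'],4),np.round(s['tool_rot'],1),'move',np.round(d,3),np.round(r,3))
E
python3 - <<'E'
from h import *
s=env.get_obs();print(s['tool_pos'],s['tool_rot'],s['time_s'],s['qpos'],s['force'])
c=cam('wrist');im=viewer.read_camera('wrist');save('w1',im);print(c)
for t in ['box','divider','carton_center','divider_edge']:
    print(t,[(d['location'],d['conf']) for d in boxes_of('wrist',t)[:3]])
E
```

```text
[ 0.4520091  -0.04943051  0.26322499] [-1.79923751e+02  1.14508373e-01  1.79418580e+02] 2.75 [-39.3433729  -10.45425161  37.62553122 106.93618463   6.51658284
  81.32219964  86.26297433] [-0.22296697 -0.0658423  -0.63833818]
{'fov_y': 59.7687575066371, 'cx': 320.12317333491217, 'cy': 202.98153605190726, 'position': array([ 0.38587352, -0.04817276,  0.42477562]), 'orientation': array([-14.22752425,   0.1234047 ,  89.42531263])}
box [([324.1, 296.7], 0.67)]
divider []
carton_center [([328.8, 185.2], 0.87), ([583.0, 307.2], 0.28)]
divider_edge []
```

View pics/w1.png

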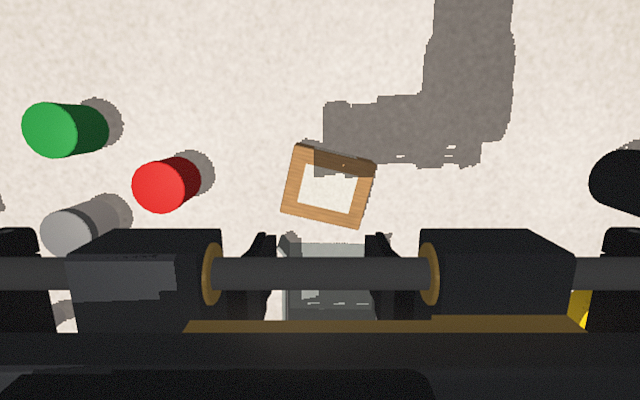

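Run:
```python
from h import *
from scipy.optimize import least_squares
c=cam('side')
o=np.array([250,130])
q=lambda u,v:o+np.array([u,v])/4
def pts(th):
    e=np.array([42-89*np.cos(th)+1.5*np.sin(th),47.5+89*np.sin(th)+1.5*np.cos(th)])
    l=e-22*np.array([np.sin(th),np.cos(th)])
    return np.array([[-59,67.5,0],[-59,-67.5,0],[51,-59.5,60],[e[0],53,e[1]],[e[0],-53,e[1]],[l[0],53,l[1]],[l[0],-53,l[1]]])/1000
uv=np.array([q(232,320),q(368,428),q(483,283),q(365,118),q(483,197),q(343,130),q(463,205)])
def f(p):
    P=pts(p[3])@R.from_euler('z',p[2]).as_matrix().T+[p[0],p[1],0]
    return (np.array([proj(c,x) for x in P])-uv).ravel()
s=least_squares(f,[.6,-.04,0,1.57],loss='soft_l1')
print('box',s.x[:2],np.degrees(s.x[2]),'th',s.x[3]);print(np.round(f(s.x).reshape(-1,2),1))
for cc,U in ((cam('wrist'),[(298,144),(375,162),(360,229),(281,212)]),(c,[q(150,380),q(250,333),q(325,432),q(222,478)])):
    P=np.array([at(cc,u,.04)[:2] for u in U]);print(np.round(P,4),P.mean(0))
    print([round(np.degrees(np.arctan2(*(P[i]-P[j])[::-1])),1) for i,j in ((2,1),(3,0),(1,0),(2,3))],[np.linalg.norm(P[i]-P[j]) for i,j in ((2,1),(3,0),(1,0),(2,3))])
cc=cam('wrist');print([at(cc,u,.06)[:2] for u in [(283,238),(372,238)]])
```

```text
box [ 0.59395921 -0.03920698] -3.1793380204592534 th 1.6179090778961165
[[ 0.3  0.1]
 [ 0.1  1.5]
 [ 0.1 -0.1]
 [ 0.2 -1.1]
 [ 0.3 -0.5]
 [-0.3 -0.8]
 [-0.7  1.2]]
[[ 0.4153 -0.0655]
 [ 0.4347  0.0194]
 [ 0.5126  0.0052]
 [ 0.4924 -0.0859]] [ 0.46373757 -0.03167996]
[np.float64(-10.3), np.float64(-14.8), np.float64(77.1), np.float64(77.5)] [np.float64(0.07915136371699029), np.float64(0.07977506631922145), np.float64(0.08706719576557911), np.float64(0.09334707873954054)]
[[ 0.4404  0.0051]
 [ 0.5139 -0.0113]
 [ 0.4888 -0.1033]
 [ 0.4192 -0.0836]] [ 0.4655913  -0.04826976]
[np.float64(-105.3), np.float64(-103.5), np.float64(-12.6), np.float64(-15.8)] [np.float64(0.09532645246676316), np.float64(0.0911284955062731), np.float64(0.07526164058767601), np.float64(0.07230480054841346)]
[array([ 0.51667529, -0.08208973]), array([0.51635921, 0.01642508])]
```

```bash
cat >> h.py <<'E'
from scipy.optimize import minimize
def fit_carton(cams,p0=(.464,-.042,np.radians(-13)),dim=(.08,.095,.04)):
    obs=[]
    for n in cams:
        c=cam(n); viewer.read_camera(n); m=masks_of(n,'carton_center')
        if m: obs.append((c,m[0]['pixels'].astype(np.uint8)));print(n,m[0]['conf'],m[0]['pixels'].sum(),c['position'])
    B=np.array([[a,b,d] for a in(-.5,.5) for b in(-.5,.5) for d in(0,1)])*dim
    def cost(p):
        P=B@R.from_euler('z',p[2]).as_matrix().T+[p[0],p[1],0]; t=0
        for c,m in obs:
            h=cv2.convexHull(np.float32([proj(c,x) for x in P]))
            r=np.zeros(m.shape,np.uint8);cv2.fillConvexPoly(r,np.int32(np.round(h*16)),1,shift=4)
            t+=(r&m).sum()/(r|m).sum()
        return -t/len(obs)
    s=minimize(cost,p0,method='Nelder-Mead',options=dict(initial_simplex=[np.array(p0)+d for d in np.vstack([np.zeros(3),np.diag([.01,.01,.15])])]))
    print(cams,s.x[:2],np.degrees(s.x[2]),'iou',-s.fun)
E
python3 - <<'E'
from h import *
print(env.get_obs()['tool_pos'])
fit_carton(['wrist']);fit_carton(['side']);fit_carton(['scene']);fit_carton(['wrist','side'])
print(env.get_obs()['tool_pos'],env.get_obs()['time_s'])
E
```

```text
[ 0.45086351 -0.04137905  0.26247171]
wrist 0.81 5990 [ 0.38507402 -0.04123797  0.42418877]
['wrist'] [ 0.46572227 -0.04151843] -15.276743760660848 iou 0.9548860194484298
side 0.83 1276 [ 0.04077266 -0.50477229  0.79713327]
['side'] [ 0.46704671 -0.04395393] -16.20506555971257 iou 0.9153515064562411
scene 0.63 831 [ 1.24868951 -0.57933003  0.73897447]
['scene'] [ 0.46412065 -0.03994622] -15.416280480707037 iou 0.9253897550111359
wrist 0.75 5913 [ 0.38521741 -0.04211569  0.42425703]
side 0.71 1340 [ 0.04077266 -0.50477229  0.79713327]
['wrist', 'side'] [ 0.46689914 -0.04254884] -14.774676574197324 iou 0.9471940992348213
[ 0.45108033 -0.04283759  0.26254332] 3.5
```

```bash
cat >> h.py <<'E'
BX=np.array([.594,-.0392,np.radians(-3.2)])
def b2w(p,bx=BX):
    p=np.array(p)/1000; c,s=np.cos(bx[2]),np.sin(bx[2])
    return np.array([bx[0]+c*p[0]-s*p[1],bx[1]+s*p[0]+c*p[1],p[2]])
def wire(n,im,bx=BX):
    c=cam(n);im=im.copy()
    L=[]
    for s in(1,-1):
        L+=[[(-47,s*59.5,60),(51,s*59.5,60)],[(-47,s*55.5,60),(47,s*55.5,60)],[(-59,s*67.5,0),(-59,s*67.5,45)],[(-59,s*67.5,45),(-47,s*59.5,45)],[(-47,s*55.5,0),(47,s*55.5,0)]]
    L+=[[(51,-59.5,60),(51,59.5,60)],[(-59,-67.5,0),(-59,67.5,0)]]
    for a,b in L:
        cv2.line(im,*[tuple(int(round(v*16)) for v in proj(c,b2w(p,bx))) for p in(a,b)],(255,0,255),1,cv2.LINE_AA,4)
    return im
E
python3 - <<'E'
from h import *
o=[]
for n,(u,v) in dict(scene=(285,165),side=(290,135),wrist=(260,200)).items():
    o.append(cv2.resize(wire(n,viewer.read_camera(n))[v:v+110,u:u+130],None,fx=3,fy=3,interpolation=cv2.INTER_CUBIC))
g=viewer.read_camera('scene')[165:275,285:415]
o.append(cv2.resize(g,None,fx=3,fy=3,interpolation=cv2.INTER_CUBIC))
save('wire',np.vstack([np.hstack(o[:2]),np.hstack(o[2:])])[:600])
E
```

```text
(no output)
```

View pics/wire.png

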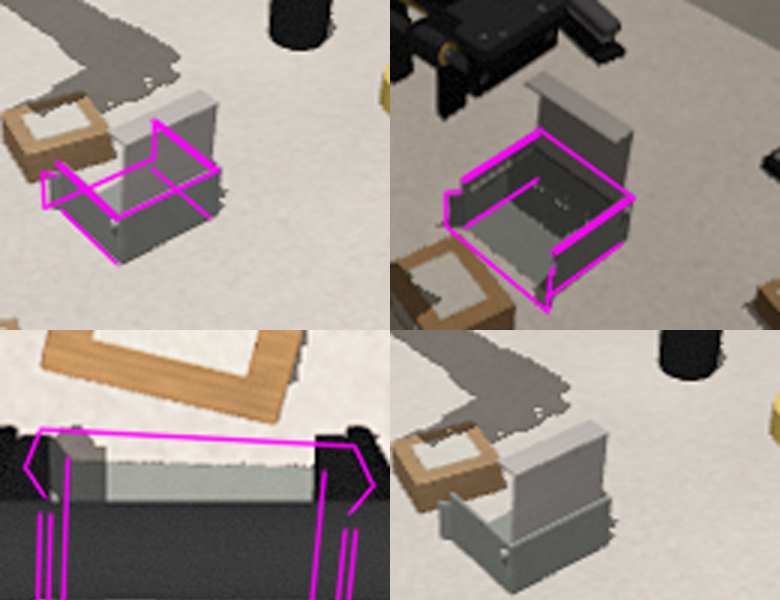

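Run:
```python
from h import *
for p in [(-113,-92,15),(-113,-62,15)]: print(b2w(p))
go(b2w((-113,-92,80)),176.8)
```

```text
[ 0.47604062 -0.12474872  0.015     ]
[ 0.47771526 -0.0947955   0.015     ]
TCP [ 0.4511 -0.0429  0.2626] [ 180.    0. -180.] move [-0.125 -0.409  0.913] [0.    0.    0.037]
```

Request:
apply_moves([
  [-0.125,-0.41,0.5,0,0,0.037,0],
  [-0.125,-0.41,0.91,0,0,0.037,0],
  [-0.125,-0.41,0.91,0,0,0.037,0],
  [-0.125,-0.41,0.91,0,0,0.037,0],
  [-0.125,-0.41,0.91,0,0,0.037,0],
  [-0.125,-0.41,0.91,0,0,0.037,0],
])

```text
time_s: 4.3
tool_pos: [0.4754, -0.1252, 0.08]
tool_rot: [-179.9, -0.2, 176.8]
force: [-0.7, 0.2, -0.3]
grip_width: 0.0044
grasp_force: 0.0
```

Request:
apply_moves([
  [0,0,0.325,0,0,0,0],
  [0,0,0.325,0,0,0,0],
  [0,0,0.325,0,0,0,0],
  [0,0,0.325,0,0,0,0],
])

```text
time_s: 4.7
tool_pos: [0.4778, -0.1246, 0.0176]
tool_rot: [180.0, 0.2, 176.9]
force: [0.4, -0.4, 0.1]
grip_width: 0.0009
grasp_force: 0.0
```

Request:
apply_moves([
  [0,0.03,0,0,0,0,0],
  [0,0.06,0,0,0,0,0],
  [0,0.08,0,0,0,0,0],
  [0,0.1,0,0,0,0,0],
  [0,0.12,0,0,0,0,0],
  [0,0.135,0,0,0,0,0],
  [0,0.15,0,0,0,0,0],
  [0,0.15,0,0,0,0,0],
  [0,0.15,0,0,0,0,0],
])

```text
time_s: 5.6
tool_pos: [0.4785, -0.0953, 0.0159]
tool_rot: [-180.0, 0.1, 176.8]
force: [1.2, -3.2, 4.0]
grip_width: 0.0004
grasp_force: 2.0
```

Run:
```python
from h import *
go(b2w((-113,-62,15)),176.8); print(env.get_obs()['force'])
fit_carton(['side'])
```

```text
TCP [ 0.4785 -0.0953  0.0159] [-1.800e+02  1.000e-01  1.768e+02] move [0.004 0.002 0.005] [-0.     0.001  0.   ]
[ 1.2216995  -3.15234082  4.0379435 ]
side 0.73 935 [ 0.04077266 -0.50477229  0.79713327]
['side'] [ 0.46314862 -0.03552411] -12.772598774461601 iou 0.6736311239193083
```

Request:
apply_moves([
  [0,-0.15,0,0,0,0,0],
  [0,-0.2,0,0,0,0,0],
  [0.2,-0.2,0,0,0,0,0],
  [0.43,-0.2,0,0,0,0,0],
  [0.43,-0.2,0,0,0,0,0],
  [0.43,-0.2,0,0,0,0,0],
  [0.43,-0.2,0,0,0,0,0],
])

```text
time_s: 6.4
tool_pos: [0.3907, -0.1296, 0.0159]
tool_rot: [180.0, 0.1, 176.9]
force: [0.2, -0.8, -1.1]
grip_width: 0.0007
grasp_force: 0.0
```

Run:
```python
from h import *
go(b2w((-195,0,15)),176.8); print(env.get_obs()['qpos'])
fit_carton(['side']);fit_carton(['scene'])
```

```text
TCP [ 0.3907 -0.1296  0.0159] [1.800e+02 1.000e-01 1.769e+02] move [-0.015  0.508  0.004] [0.    0.001 0.001]
[-34.57210235   1.6326064   50.45851816 129.4075766   -1.69400724
  49.5189877  103.84576717]Traceback (most recent call last):
  File "<stdin>", line 3, in <module>
  File "h.py", line 42, in fit_carton
    s=minimize(cost,p0,method='Nelder-Mead',options=dict(initial_simplex=[np.array(p0)+d for d in np.vstack([np.zeros(3),np.diag([.01,.01,.15])])]))
    res = _minimize_neldermead(fun, x0, args, callback, bounds=bounds,
                               **options)
    fsim[k] = func(sim[k])
              ~~~~^^^^^^^^
    fx = function(np.copy(x), *(wrapper_args + args))
  File "h.py", line 41, in cost
    return -t/len(obs)
           ~~^~~~~~~~~
ZeroDivisionError: division by zero
```

Run:
```python
from h import *
try: fit_carton(['scene'])
except ZeroDivisionError: print('none')
n='scene';o=[]
for n,(u,v) in dict(scene=(270,155),side=(260,150)).items():
    o.append(cv2.resize(wire(n,viewer.read_camera(n))[v:v+130,u:u+130],None,fx=3,fy=3,interpolation=cv2.INTER_CUBIC))
save('p2',np.hstack(o))
```

```text
scene 0.76 769 [ 1.24868951 -0.57933003  0.73897447]
['scene'] [ 0.45952479 -0.03091301] -17.163040392052128 iou 0.8715909090909091
```

View pics/p2.png

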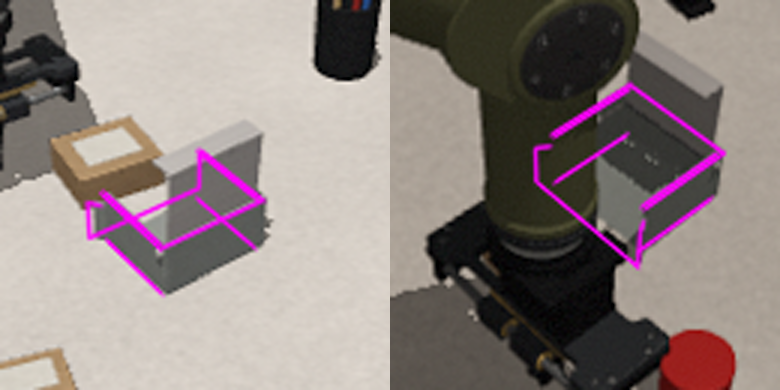

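Run:
```python
from h import *
c=cam('scene')
P=np.array([at(c,(270+(u+.0)/3,155+v/3),.04)[:2] for u,v in [(50,138),(130,117),(165,155),(86,176)]])
print(P,P.mean(0),np.degrees(BX[2]))
for i,j in ((2,1),(3,0),(1,0),(2,3)): d=P[i]-P[j];print(np.degrees(np.arctan2(d[1],d[0])),np.linalg.norm(d))
```

```text
[[ 0.41711694 -0.06809308]
 [ 0.43939772  0.0201204 ]
 [ 0.51604499  0.00653136]
 [ 0.49366224 -0.07667213]] [ 0.46655547 -0.02952836] -3.2
-10.053679058994833 0.07784257111561861
-6.394909644915268 0.07702456059541132
75.8248266438566 0.0909837960134223
74.94319433099811 0.08616152316832806
```

Request:
apply_moves([
  [0.02,0.15,0,0,0,0,0],
  [0.02,0.35,0,0,0,0,0],
  [0,0.508,0,0,0,0,0.5],
  [0,0.508,0,0,0,0,0.5],
  [0,0.508,0,0,0,0,0.5],
  [0,0.508,0,0,0,0,0.5],
])

```text
time_s: 7.3
tool_pos: [0.3952, -0.0297, 0.0155]
tool_rot: [-180.0, -0.0, 176.8]
force: [-0.3, 0.8, -0.3]
grip_width: 0.0251
grasp_force: 0.0
```

Run:
```python
from h import *
go(b2w((-120,0,15)),176.8); s=env.get_obs();print(s['qpos'],s['force'],s['grip_width'])
```

```text
TCP [ 0.3952 -0.0297  0.0155] [-180.    -0.   176.8] move [-0.395  0.008  0.002] [-0. -0. -0.]
[-42.29395121  -0.88238347  43.12853799 131.11177294   0.84195314
  49.55956224  87.04445247] [-0.25386005  0.80638431 -0.29858768] 0.025057379423596482
```

Request:
apply_moves([
  [-0.03,0,0,0,0,0,0.5],
  [-0.07,0,0,0,0,0,0.5],
  [-0.12,0.002,0,0,0,0,0.5],
  [-0.17,0.003,0,0,0,0,0.5],
  [-0.21,0.004,0,0,0,0,0.5],
  [-0.25,0.006,0,0,0,0,0.5],
  [-0.28,0.006,0,0,0,0,0.5],
  [-0.28,0.006,0,0,0,0,0.5],
])

```text
time_s: 8.1
tool_pos: [0.453, -0.0308, 0.0158]
tool_rot: [-180.0, 0.1, 176.8]
force: [0.2, -0.0, 0.4]
grip_width: 0.0432
grasp_force: 0.0
```

Run:
```python
from h import *
go(b2w((-60,0,15)),176.8); s=env.get_obs();print(s['qpos'],s['force'],s['grip_width'])
o=[]
for n,(u,v) in dict(scene=(270,155),side=(260,150)).items():
    o.append(cv2.resize(wire(n,viewer.read_camera(n))[v:v+130,u:u+130],None,fx=3,fy=3,interpolation=cv2.INTER_CUBIC))
save('p3',np.hstack(o))
```

```text
TCP [ 0.453  -0.0308  0.0158] [-1.800e+02  1.000e-01  1.768e+02] move [-0.406 -0.003  0.005] [-0.001  0.001  0.   ]
[-40.49490494   8.44876056  43.57170349 123.96395886  -7.53346347
  50.02012588  94.44328489] [ 0.20480232 -0.0367216   0.44453615] 0.04316213082326755
```

View pics/p3.png

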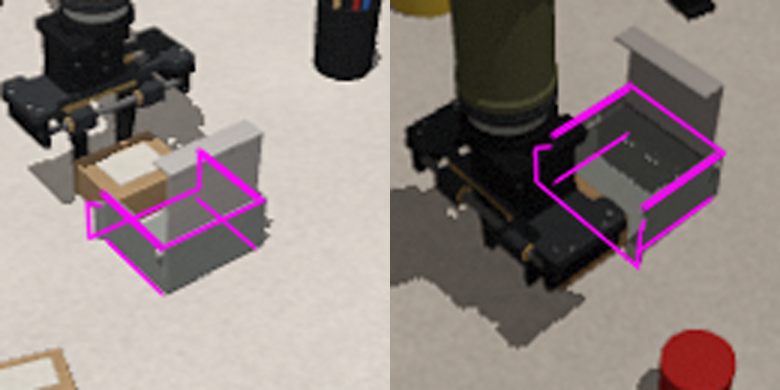

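Request:
apply_moves([
  [-0.04,0,0,0,0,0,0.5],
  [-0.09,0,0,0,0,0,0.5],
  [-0.14,0,0,0,0,0,0.5],
  [-0.19,0,0,0,0,0,0.5],
  [-0.24,0,0,0,0,0,0.5],
  [-0.29,0,0,0,0,0,0.5],
])

```text
time_s: 8.8
tool_pos: [0.5099, -0.0338, 0.0154]
tool_rot: [180.0, -0.0, 176.8]
force: [-2.2, 0.4, -1.2]
grip_width: 0.0432
grasp_force: 1.1
```

Request:
apply_moves([
  [-0.04,0,0,0,0,0,0.5],
  [-0.08,0,0,0,0,0,0.5],
  [-0.12,0,0,0,0,0,0.5],
  [-0.15,0,0,0,0,0,0.5],
  [-0.17,0,0,0,0,0,0.5],
])

```text
time_s: 9.3
tool_pos: [0.5438, -0.0357, 0.0156]
tool_rot: [-180.0, 0.0, 176.8]
force: [-5.7, 0.1, 3.1]
grip_width: 0.0441
grasp_force: 2.3
```

Request:
apply_moves([
  [-0.01,0,0,0,0,0,0.5],
  [-0.02,0,0,0,0,0,0.5],
  [-0.02,0,0,0,0,0,0.5],
])

```text
time_s: 9.6
tool_pos: [0.5473, -0.0359, 0.0156]
tool_rot: [180.0, 0.0, 176.8]
force: [-1.5, 0.7, -2.1]
grip_width: 0.0434
grasp_force: 1.2
```

Run:
```python
from h import *
go(b2w((-42.5,0,15)),176.8); s=env.get_obs();print(s['force'])
```

```text
TCP [ 0.5473 -0.0359  0.0156] [180.    0.  176.8] move [-0.021 -0.003  0.003] [0. 0. 0.]
[-1.48548673  0.74311953 -2.06696152]
```

Request:
apply_moves([
  [-0.01,0,0,0,0,0,0.5],
  [-0.015,0,0,0,0,0,0.5],
  [-0.015,0,0,0,0,0,0.5],
])

```text
time_s: 9.9
tool_pos: [0.5494, -0.0361, 0.0156]
tool_rot: [180.0, -0.1, 176.8]
force: [-4.5, 0.1, 2.4]
grip_width: 0.0436
grasp_force: 2.6
```

Request:
apply_moves([
  [-0.01,0,0,0,0,0,0.5],
  [-0.01,0,0,0,0,0,0.5],
])

```text
time_s: 10.1
tool_pos: [0.5494, -0.0361, 0.0155]
tool_rot: [179.9, -0.3, 176.8]
force: [-11.4, 0.9, 9.7]
grip_width: 0.0439
grasp_force: 5.5
```

Request:
apply_moves([
  [-0.01,0,0,0,0,0,0.5],
  [-0.01,0,0,0,0,0,0.5],
])

```text
time_s: 10.3
tool_pos: [0.5494, -0.036, 0.0153]
tool_rot: [179.9, -0.6, 176.8]
force: [-16.4, 0.9, 13.3]
grip_width: 0.0433
grasp_force: 8.1
```

Request:
apply_moves([
  [0.05,0,0,0,0,0,0.5],
  [0.2,0,-0.05,0,0,0,0.3],
  [0.2,0,-0.3,0,0,0,0],
  [0.2,0,-0.55,0,0,0,0],
  [0.2,0,-0.8,0,0,0,0],
  [0.1,0,-0.95,0,0,0,0],
  [-0.1,0,-0.95,0,0,0,0],
  [-0.35,0,-0.95,0,0,0,0],
  [-0.6,0,-0.95,0,0,0,0],
  [-0.6,0,-0.95,0,0,0,0],
  [-0.6,0,-0.95,0,0,0,0],
])

```text
time_s: 11.4
tool_pos: [0.6749, -0.0434, 0.2039]
tool_rot: [-179.8, -0.0, 176.8]
force: [-1.0, 0.0, 0.5]
grip_width: 0.0004
grasp_force: 0.0
```

Run:
```python
from h import *
go(b2w((78,0,122)),176.8); s=env.get_obs();print(s['force'],s['qpos'])
for n in ['scene','side']:
    try: fit_carton([n],(.601,-.0396,np.radians(-3.2)))
    except ZeroDivisionError: print('none')
o=[]
for n,(u,v) in dict(scene=(270,155),side=(270,130)).items():
    o.append(cv2.resize(viewer.read_camera(n)[v:v+130,u:u+130],None,fx=3,fy=3,interpolation=cv2.INTER_CUBIC))
save('p4',np.hstack(o))
```

```text
TCP [ 0.6749 -0.0434  0.2039] [-179.8   -0.   176.8] move [ 0.015 -0.001  0.41 ] [-0.002 -0.     0.   ]
[-1.02323178  0.00197555  0.52717863] [-31.16081594  27.047678    45.50621697  81.83305583 -19.11478977
  79.10733768 101.60898473]
scene 0.59 104 [ 1.24868951 -0.57933003  0.73897447]
['scene'] [ 0.5248215  -0.00490643] 9.78782518117049 iou 0.10912906610703044
side 0.68 1023 [ 0.04077266 -0.50477229  0.79713327]
['side'] [ 0.601  -0.0396] -3.2 iou 0.0
```

View pics/p4.png

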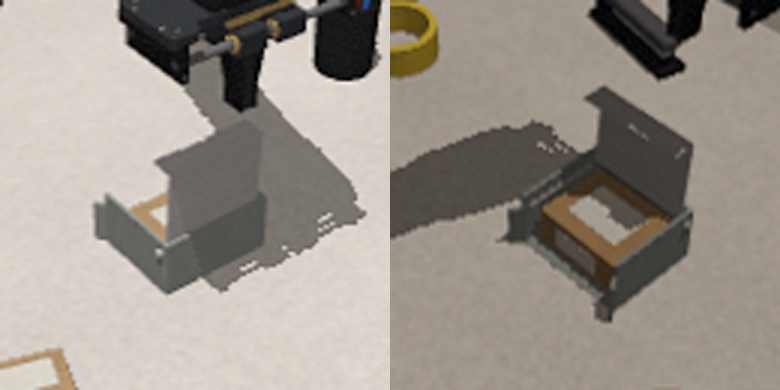

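Request:
apply_moves([
  [0,0,0.2,0,0,0,0],
  [0.015,0,0.41,0,0,0,0],
  [0.015,0,0.41,0,0,0,0],
  [0.015,0,0.41,0,0,0,0],
  [0.015,0,0.41,0,0,0,0],
])

```text
time_s: 12.2
tool_pos: [0.6726, -0.043, 0.1267]
tool_rot: [180.0, 0.3, 176.8]
force: [-0.5, 0.5, 0.9]
grip_width: 0.0004
grasp_force: 0.0
```

Run:
```python
from h import *
go(b2w((78,0,122)),176.8)
```

```text
TCP [ 0.6726 -0.043   0.1267] [180.    0.3 176.8] move [ 0.003 -0.003  0.024] [0.    0.003 0.   ]
```

Request:
apply_moves([
  [0.06,0,0,0,0,0,0],
  [0.12,0,0,0,0,0,0],
  [0.17,0,0.005,0,0,0,0],
  [0.225,0,0.015,0,0,0,0],
  [0.28,0,0.035,0,0,0,0],
  [0.33,0,0.06,0,0,0,0],
  [0.37,0,0.09,0,0,0,0],
  [0.4,0,0.115,0,0,0,0],
  [0.43,0,0.15,0,0,0,0],
  [0.458,0,0.19,0,0,0,0],
  [0.478,0,0.23,0,0,0,0],
  [0.494,0,0.275,0,0,0,0],
  [0.502,0,0.32,0,0,0,0],
  [0.508,0,0.345,0,0,0,0],
  [0.508,0,0.36,0,0,0,0],
  [0.508,0,0.36,0,0,0,0],
])

```text
time_s: 13.8
tool_pos: [0.5691, -0.0371, 0.0509]
tool_rot: [-180.0, -0.1, 176.8]
force: [0.3, -0.4, -0.1]
grip_width: 0.001
grasp_force: 0.0
```

Run:
```python
from h import *
go(b2w((-23.5,0,49)),176.8);print(env.get_obs()['force'])
```

```text
TCP [ 0.5691 -0.0371  0.0509] [-1.800e+02 -1.000e-01  1.768e+02] move [-0.007 -0.004  0.01 ] [-0.    -0.001  0.   ]
[ 0.31512167 -0.42258491 -0.14623052]
```

Request:
apply_moves([
  [0,0,0.012,0,0,0,0],
  [0,0,0.02,0,0,0,0],
  [0,0,0.02,0,0,0,0],
])

```text
time_s: 14.1
tool_pos: [0.5699, -0.0371, 0.0493]
tool_rot: [179.9, 0.0, 176.8]
force: [-4.4, 1.0, 12.7]
grip_width: 0.0005
grasp_force: 6.0
```

Request:
apply_moves([
  [0,0,0.01,0,0,0,0],
  [0,0,0.01,0,0,0,0],
])

```text
time_s: 14.3
tool_pos: [0.57, -0.0371, 0.0491]
tool_rot: [179.8, -0.0, 176.8]
force: [-9.9, 0.4, 24.9]
grip_width: 0.0004
grasp_force: 12.6
```

Request:
apply_moves([
  [0,0,-0.1,0,0,0,0],
  [0,0,-0.35,0,0,0,0],
  [0.1,-0.2,-0.55,0,0,0,0.5],
  [0.2,-0.45,-0.75,0,0,0,1],
  [0.2,-0.7,-0.75,0,0,0,1],
  [0.2,-0.95,-0.75,0,0,0,1],
])

```text
time_s: 14.9
tool_pos: [0.5218, -0.2042, 0.1966]
tool_rot: [179.9, 0.3, 177.0]
force: [0.7, -0.6, -0.1]
grip_width: 0.0249
grasp_force: 0.0
```

Request:
apply_moves([
  [0,-0.25,0,0,0,0,1],
  [0,-0.5,0,0,0,0,1],
  [0,-0.5,0,0,0,0,1],
  [0,-0.5,0,0,0,0,1],
])

```text
time_s: 15.3
tool_pos: [0.5145, -0.305, 0.194]
tool_rot: [-180.0, -0.0, 176.6]
force: [0.8, 0.7, -0.2]
grip_width: 0.0563
grasp_force: 0.0
```

Run:
```python
from h import *
s=env.get_obs();print(s['tool_pos'],s['grip_width'])
c=cam('wrist');im=viewer.read_camera('wrist');cs=wire('side',viewer.read_camera('side'))
for n in ('wrist','side'):
  cc=cam(n)
  for d in masks_of(n,'tub_center')[:4]:
    m=d['pixels'];a=viewer.get_calibration(n)
    print(n,d['location'],round(d['conf'],2),m.sum(),(im if n=='wrist' else cs)[m].mean(0).round(),at(cc,d['location'],.03))
# grey-lid circle in wrist
save('w5',np.hstack([im[::1,100:540],cv2.resize(cs[140:240,300:390],None,fx=4,fy=4)]))
print(np.hstack([im[::1,100:540],cv2.resize(cs[140:240,300:390],None,fx=4,fy=4)]).shape)
```

```text
[ 0.51447832 -0.30503032  0.19399958] 0.05633900603447869
wrist [407.4, 119.5] 0.94 4222 [124.  30.  28.] [ 0.45816377 -0.2186929   0.03      ]
wrist [289.2, 192.6] 0.92 3569 [136. 133. 129.] [ 0.52025786 -0.33117513  0.03      ]
wrist [285.3, 53.2] 0.77 4652 [ 70. 174.  90.] [ 0.39624777 -0.3252091   0.03      ]
side [381.1, 321.5] 0.86 904 [40. 97. 49.] [ 0.40655492 -0.32756121  0.03      ]
side [416.5, 290.0] 0.71 870 [93. 89. 85.] [ 0.52243931 -0.33655312  0.03      ]
side [362.2, 277.7] 0.61 738 [84. 17. 16.] [ 0.46079973 -0.22890142  0.03      ]
(400, 800, 3)
```

View pics/w5.png

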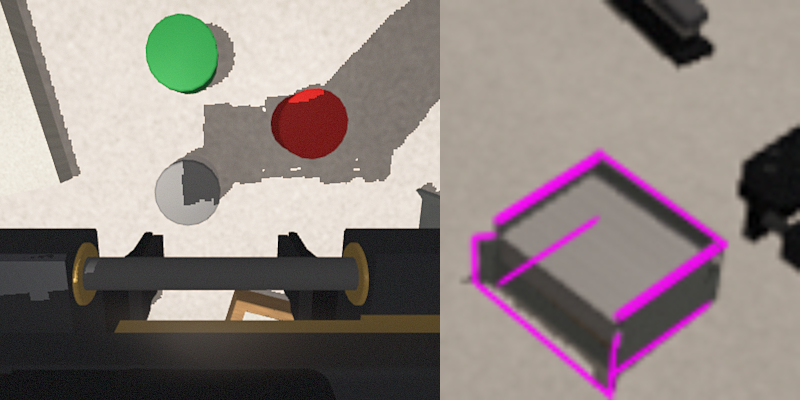

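Run:
```python
from h import *
print(env.get_obs()['tool_pos'])
c=cam('wrist');im=viewer.read_camera('wrist');
d=min(masks_of('wrist','tub_center'),key=lambda d:np.ptp(im[d['pixels']].mean(0)))
m=d['pixels'].astype(np.uint8)
k=max(cv2.findContours(m,0,1)[0],key=cv2.contourArea)
e=cv2.fitEllipse(k);print(e,d['location'],m.sum())
p=at(c,e[0],.055);print(p)
go([p[0],p[1],.1],176.8)
```

```text
[ 0.51647658 -0.30082169  0.19390516]
((283.0377197265625, 187.8314971923828), (64.59529876708984, 69.07412719726562), 27.388458251953125) [284.2, 186.5] 3586
[ 0.51081956 -0.33291477  0.055     ]
TCP [ 0.5163 -0.3011  0.194 ] [180.   0. 177.] move [ 0.019 -0.161  0.47 ] [0.001 0.    0.002]
```

Request:
apply_moves([
  [0.01,-0.16,0,0,0,0,1],
  [0.01,-0.165,0.2,0,0,0,1],
  [0.01,-0.165,0.47,0,0,0,1],
  [0.01,-0.165,0.47,0,0,0,1],
  [0.01,-0.165,0.47,0,0,0,1],
  [0.01,-0.165,0.47,0,0,0,1],
])

```text
time_s: 16.2
tool_pos: [0.5132, -0.3362, 0.1024]
tool_rot: [-179.9, 0.2, 176.9]
force: [-0.2, -0.0, 0.4]
grip_width: 0.0871
grasp_force: 0.0
```

Run:
```python
from h import *
print(env.get_obs()['grip_width'])
go([.513,-.334,.016],176.8)
```

```text
0.08714534092986133
TCP [ 0.5132 -0.3362  0.1024] [-179.9    0.2  176.9] move [0.003 0.012 0.432] [-0.001  0.002  0.001]
```

Request:
apply_moves([
  [0,0.01,0.15,0,0,0,1],
  [0,0.01,0.3,0,0,0,1],
  [0,0.01,0.4,0,0,0,1],
  [0,0.01,0.42,0,0,0,1],
  [0,0.01,0.42,0,0,0,1],
])

```text
time_s: 16.7
tool_pos: [0.5129, -0.3342, 0.0176]
tool_rot: [-180.0, 0.1, 176.9]
force: [1.1, -1.0, 0.8]
grip_width: 0.0868
grasp_force: 0.0
```

Request:
apply_moves([
  [0,0,0,0,0,0,0.5],
  [0,0,0,0,0,0,0.5],
  [0,0,0,0,0,0,0.5],
  [0,0,0,0,0,0,0.5],
  [0,0,0,0,0,0,0.5],
  [0,0,0,0,0,0,0.5],
  [0,0,0,0,0,0,0.5],
], grip_force=15)

```text
time_s: 17.4
tool_pos: [0.512, -0.334, 0.0164]
tool_rot: [-180.0, 0.0, 176.8]
force: [0.4, -0.3, 2.3]
grip_width: 0.0567
grasp_force: 15.0
```

Request:
apply_moves([
  [0,0,-0.03,0,0,0,0.5],
  [0,0,-0.1,0,0,0,0.5],
  [0,0,-0.25,0,0,0,0.5],
  [0,0,-0.42,0,0,0,0.5],
  [0,0,-0.6,0,0,0,0.5],
  [0,0,-0.6,0,0,0,0.5],
])

```text
time_s: 18.0
tool_pos: [0.5143, -0.3362, 0.142]
tool_rot: [-179.8, 0.5, 176.8]
force: [-0.4, -0.6, -1.9]
grip_width: 0.0566
grasp_force: 15.0
```

Run:
```python
from h import *
s=env.get_obs();print(s['grip_width'],s['force'],s['grasp_force'])
go(b2w((0,0,136)),176.8)
```

```text
0.0565538814220995 [-0.35886827 -0.6100067  -1.87985251] 14.999247285886668
TCP [ 0.5143 -0.3362  0.142 ] [-179.8    0.5  176.8] move [-0.315  1.505  0.028] [-0.002  0.006  0.   ]
```

Request:
apply_moves([
  [-0.02,0.08,0,0,0,0,0.5],
  [-0.06,0.25,0,0,0,0,0.5],
  [-0.1,0.45,0,0,0,0,0.5],
  [-0.14,0.65,0,0,0,0,0.5],
  [-0.16,0.75,0,0,0,0,0.5],
  [-0.16,0.75,0,0,0,0,0.5],
])

```text
time_s: 18.6
tool_pos: [0.5532, -0.1804, 0.1353]
tool_rot: [179.8, -0.1, 177.2]
force: [0.4, -0.2, -2.1]
grip_width: 0.0571
grasp_force: 15.0
```

Request:
apply_moves([
  [-0.02,0.08,0,0,0,0,0.5],
  [-0.06,0.25,0,0,0,0,0.5],
  [-0.1,0.45,0,0,0,0,0.5],
  [-0.14,0.63,0,0,0,0,0.5],
  [-0.155,0.74,0,0,0,0,0.5],
  [-0.155,0.75,0,0,0,0,0.5],
  [-0.155,0.75,0,0,0,0,0.5],
  [-0.155,0.75,0,0,0,0,0.5],
])

```text
time_s: 19.4
tool_pos: [0.5907, -0.0403, 0.1361]
tool_rot: [-179.9, -0.0, 176.7]
force: [0.2, -0.1, -2.2]
grip_width: 0.0568
grasp_force: 15.0
```

Run:
```python
from h import *
s=env.get_obs();print(s['grip_width'],s['force'],s['grasp_force'])
go(b2w((0,0,65.5)),176.8)
```

```text
0.0568250981967458 [ 0.24696917 -0.1001909  -2.21818573] 14.998944121180102
TCP [ 0.5907 -0.0403  0.1361] [-179.9   -0.   176.7] move [-0.016  0.007  0.353] [-0.001 -0.    -0.002]
```

Request:
apply_moves([
  [-0.01,0.005,0.08,0,0,0,0.5],
  [-0.01,0.005,0.18,0,0,0,0.5],
  [-0.01,0.005,0.26,0,0,0,0.5],
  [-0.01,0.005,0.31,0,0,0,0.5],
  [-0.01,0.005,0.33,0,0,0,0.5],
  [-0.01,0.005,0.335,0,0,0,0.5],
  [-0.01,0.005,0.335,0,0,0,0.5],
  [-0.01,0.005,0.335,0,0,0,0.5],
])

```text
time_s: 20.2
tool_pos: [0.594, -0.0368, 0.0698]
tool_rot: [180.0, 0.1, 176.8]
force: [-0.8, -0.3, -2.8]
grip_width: 0.057
grasp_force: 15.0
```

Request:
apply_moves([
  [0,0,0.005,0,0,0,0.5],
  [0,0,0.01,0,0,0,0.5],
  [0,0,0.01,0,0,0,0.5],
])

```text
time_s: 20.5
tool_pos: [0.5934, -0.0367, 0.0671]
tool_rot: [180.0, 0.0, 176.8]
force: [-0.1, 0.1, -1.8]
grip_width: 0.0568
grasp_force: 15.0
```

Request:
apply_moves([
  [0,0,0.004,0,0,0,0.5],
  [0,0,0.007,0,0,0,0.5],
  [0,0,0.007,0,0,0,0.5],
])

```text
time_s: 20.8
tool_pos: [0.5933, -0.0367, 0.0655]
tool_rot: [180.0, -0.0, 176.8]
force: [0.6, -0.2, -0.9]
grip_width: 0.057
grasp_force: 15.0
```

Request:
apply_moves([
  [0,0,0.003,0,0,0,0.5],
  [0,0,0.003,0,0,0,0.5],
])

```text
time_s: 21.0
tool_pos: [0.5935, -0.0368, 0.0654]
tool_rot: [180.0, 0.0, 176.8]
force: [-1.7, -0.0, 1.6]
grip_width: 0.0569
grasp_force: 15.0
```

Request:
apply_moves([
  [0,0,0,0,0,0,0.68],
  [0,0,0,0,0,0,0.72],
  [0,0,0,0,0,0,0.82],
  [0,0,0,0,0,0,0.82],
  [0,0,0,0,0,0,0.82],
])

```text
time_s: 21.5
tool_pos: [0.5934, -0.0368, 0.065]
tool_rot: [180.0, 0.0, 176.8]
force: [-0.9, -0.2, -0.5]
grip_width: 0.0704
grasp_force: 0.0
```

Request:
apply_moves([
  [0,0,-0.05,0,0,0,0.82],
  [0,0,-0.2,0,0,0,0.82],
  [0,0,-0.4,0,0,0,0.82],
  [0,0,-0.6,0,0,0,0.82],
  [0.4,0,-0.8,0,0,0,0.82],
  [0.5,0.4,-0.8,0,0,0,0.82],
  [0.5,0.8,-0.8,0,0,0,0.82],
  [0.5,0.8,-0.8,0,0,0,0.82],
  [0.5,0.8,-0.8,0,0,0,0.82],
])

```text
time_s: 22.4
tool_pos: [0.501, 0.134, 0.2263]
tool_rot: [179.8, 0.0, 177.2]
force: [0.0, 0.5, -0.1]
grip_width: 0.0717
grasp_force: 0.0
```

Run:
```python
from h import *
o=[]
for n,(u,v) in dict(scene=(270,145),side=(280,125)).items():
    o.append(cv2.resize(wire(n,viewer.read_camera(n))[v:v+130,u:u+130],None,fx=3,fy=3,interpolation=cv2.INTER_CUBIC))
save('p6',np.hstack(o))
```

```text
(no output)
```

View pics/p6.png

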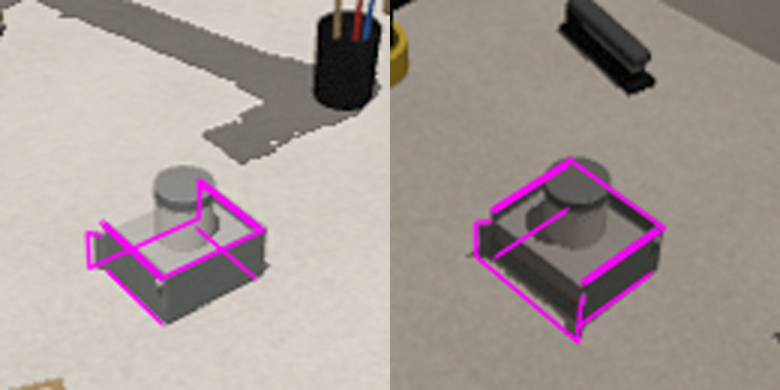

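The tub stands upright on the flat divider, inside the box's outline (scene about (331,215), side about (472−280, …) mid-box), and the arm is clear. I'm handing in.

```bash
python3 -c "
from cell import env
print(env.sign_off())"
```

```text
the job is handed in; nothing more can be done
None
```

The job is handed in at about 22 s: the carton was pushed home until it stopped against the back wall, the divider is folded flat over it, and the white grey-lidded tub stands upright on it inside the box; the arm was clear and I aimed no move at anything else on the desk, though I took no final overall picture of the other things.

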